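# Make up the soldering kit and the polishing kit at the jeweller's bench

### The job

Make up the two bench kits: in the blue tray the soldering kit, with the charcoal block in the long compartment and the flux jar and the solder tin each in a square compartment of its own; in the white tray the polishing kit, with the red rouge bar in the long compartment and the green polishing wheel in either square one. Set each piece down, not dropped, so that it rests the same way up as it was, flat on the floor of its compartment. Keep the trays where they are and leave the brown bar, the ring clamp and the white dish alone.

Things in the scene. Friction and masses are not known exactly. Their poses are not given: they have to be found in the camera images.
- tray_blue: Loose shallow blue tray for the soldering kit, 146 (x) by 152 (y) mm, 0.5 kg; origin: centre of its underside. Floor 4 mm thick; walls and dividers 4 mm thick, tops 12 mm above the underside. The +x half is one long compartment, inside 68 (x) by 144 (y) mm, centre x +35, y 0 mm; the -x half is two square ones, inside 66 by 70 mm, centres x -36, y +37 and -37 mm.
- tray_white: Loose shallow white tray for the polishing kit, 146 (x) by 152 (y) mm, 0.5 kg; origin: centre of its underside. Floor 4 mm thick; walls and dividers 4 mm thick, tops 12 mm above the underside. The +x half is one long compartment, inside 68 (x) by 144 (y) mm, centre x +35, y 0 mm; the -x half is two square ones, inside 66 by 70 mm, centres x -36, y +37 and -37 mm.
- charcoal: Charcoal soldering block: black, with two turns of steel binding wire, 44 mm (x) by 92 mm (y) by 28 mm high. Origin at the centre of its underside, z up, long side along its y. 
- flux: Flux jar: small white jar with white cap and green label, closed, 42 mm across, 48 mm high. Origin at the centre of its underside, z up, stands upright at the start. 
- tin: Solder tin: closed round brass-coloured tin, 42 mm across, 26 mm high. Origin at the centre of its underside, z up, stands upright at the start. 
- rouge: Rouge bar: red polishing bar, one end in a cream paper sleeve, 38 mm (x) by 92 mm (y) by 28 mm high. Origin at the centre of its underside, z up, long side along its y. 
- wheel: Polishing wheel: solid green wheel of rubber-bonded abrasive with a steel bush, lying flat, 44 mm across, 25 mm high. Origin at the centre of its underside, z up (the wheel axis).
- tripoli: Brown polishing bar, of the same shape and sleeve as the red one (38 mm x, 92 mm y, 28 mm high). In neither kit: leave it where it is. Origin at the centre of its underside, z up, long side along its y. 
- clamp: Wooden ring clamp with leather jaws and a brass band, lying along its y, 26 by 134 by 22 mm high, origin at the centre of its underside. Leave it where it is.
- dish: Round white ceramic dish, open, 86 mm across the rim, 26 mm high, origin at the centre of its underside. Leave it where it is.

How it is judged (in metres and radians):
At the end, for the whole second after the job is handed in: Blue tray: charcoal in long, flux jar and tin one in each square compartment; white tray: rouge in long, wheel in a square one. Each upright within 0.1 rad, underside 1-8 mm over the tray's, within 16 mm of centre (rouge 18, lengthwise 30), released, at rest; trays flat (0.05 rad) (x of charcoal in the frame of tray_blue between 0.019 and 0.051 m and y of charcoal in the frame of tray_blue between -0.03 and 0.03 m and z of charcoal in the frame of tray_blue between 0.001 and 0.008 m and angle between each of charcoal, flux, tin, rouge, wheel's own z axis and vertical below 0.1 rad and linear speed of each of charcoal, flux, tin, rouge, wheel below 0.02 m/s and angular speed of each of charcoal, flux, tin, rouge, wheel below 0.2 rad/s and x of flux in the frame of tray_blue between -0.052 and -0.02 m and (y of flux in the frame of tray_blue between 0.021 and 0.053 m or y of flux in the frame of tray_blue between -0.053 and -0.021 m) and z of flux in the frame of tray_blue between 0.001 and 0.008 m and x of tin in the frame of tray_blue between -0.052 and -0.02 m and (y of tin in the frame of tray_blue between 0.021 and 0.053 m or y of tin in the frame of tray_blue between -0.053 and -0.021 m) and z of tin in the frame of tray_blue between 0.001 and 0.008 m and x of rouge in the frame of tray_white between 0.017 and 0.053 m and y of rouge in the frame of tray_white between -0.03 and 0.03 m and z of rouge in the frame of tray_white between 0.001 and 0.008 m and x of wheel in the frame of tray_white between -0.052 and -0.02 m and (y of wheel in the frame of tray_white between 0.021 and 0.053 m or y of wheel in the frame of tray_white between -0.053 and -0.021 m) and z of wheel in the frame of tray_white between 0.001 and 0.008 m and angle between each of tray_blue, tray_white's own z axis and vertical below 0.05 rad); the robot touches nothing.
It fails at once if a piece of a kit is let fall (off the fingers and moving faster than 0.7 m/s, a drop of about 25 mm) ((linear speed of charcoal above 0.7 m/s and contact force between the fingers and charcoal below 0.01 N) or (linear speed of flux above 0.7 m/s and contact force between the fingers and flux below 0.01 N) or (linear speed of tin above 0.7 m/s and contact force between the fingers and tin below 0.01 N) or (linear speed of rouge above 0.7 m/s and contact force between the fingers and rouge below 0.01 N) or (linear speed of wheel above 0.7 m/s and contact force between the fingers and wheel below 0.01 N)).
It fails at once if the brown bar, the ring clamp or the white dish is moved by more than 15 mm (distance of any of tripoli, clamp, dish from where it was at the start of the episode above 0.015 m).
It fails at once if a tray is shifted by more than 25 mm (distance of any of tray_blue, tray_white from where it was at the start of the episode above 0.025 m).
It also fails if it takes over 115 s, if anything falls off the work surface, if the arm or the gripper's body presses on something with over 40 N, if the wrist force passes 120 N, or if a joint passes its speed limit or range.

### The arm

A 6-joint arm with a two-finger parallel gripper is mounted at the origin on the work surface. World frame = base frame: x ahead of the robot, y to its left, z up, the work surface at z = 0. Lengths are in m, angles in degrees, forces in N, time in s.
With the tool pointing down it reaches from about 0.4 to 0.825 m from the base axis. Payload 7 kg.
Tool frame: the origin (TCP) lies midway between the tips of the shut fingers; the grasp point (between the pads) lies 19 mm behind it; z points along the fingers, y is the line along which they close (so a half turn about z gives the same grasp; the last joint's range is limited). The gripper opens to 88 mm and grips with 3 to 60 N. Pads are 19 mm wide; open, the fingers measure 130 mm over their backs; the gripper's body (78 mm by 193 mm) begins 47 mm behind the grasp point.
Start: joints at [85.147, 20.546, 0.682, 0, -70.136, -16.507], TCP at [0.246, 0.629, 0.227] pointing down, gripper open.
Joint ranges: [-176.03, 176.03], [-82.01, 121.73], [-58.28, 71.71], [-173.87, 95.51], [-174.79, -0.11], [-173.66, 173.66]. Speed limits (degrees/s): [136.94, 136.94, 172.46, 180, 180, 180].

### API

Orientations are given as a 3x3 rotation matrix whose columns are the frame's x, y, z axes.
In Python, from rig import robot gives the robot as it stands. Calls block until the motion is done:
- robot.goto(position, orientation): joint-space move of the TCP to a pose.
- robot.servo_line(position, ori=None, speed=0.15): straight line of the TCP; ori=None keeps the orientation; speed is the mean speed in m/s.
- robot.movej(angles): joint-space move.
- robot.move_gripper(opening): opening from 0.0 (shut) to 1.0 (fully open); the grip force is fixed at half the most; returns when the fingers have stopped.
- robot.dwell(seconds).
- robot.ik(position, orientation): joint angles nearest the present ones, or None.
- robot.grab_frame(name): name is "side" or "top"; returns (picture, depth): 384x512x3 uint8, red, green, blue; 384x512 float32, m along the optical axis (not along the pixel's ray), 0 where there is no reading.
- robot.camera_info(name): a dict with "vfov" (degrees; the focal length in pixels is half the picture's height over the tangent of half this angle, whatever the lens; pixels are square), "cx", "cy" (the principal point, pixels), "view" (4x4, takes a point from world to camera coordinates). Camera axes: x right, y down, z forward; pixel columns grow to the right and rows downward; lengths in m; the calibration is good to about 2 mm. A picture is of the moment at which its call begins. camera_info takes no time and is no camera call.
A pose or a line that the arm cannot do raises robot.Unreachable and nothing moves.
- robot.job_done(): hands the job in; it is judged then, once.
Readings, each from a call of its own:
- robot.read_t(): time.
- robot.read_qpos(): joint angles.
- robot.read_qvel(): joint speeds.
- robot.read_effort(): joint torques, N m.
- robot.read_position(): TCP position.
- robot.read_tcp_rot(): TCP orientation.
- robot.read_force(): force on the tool from outside, world axes, zero at the start.
- robot.read_ft_torque(): the same for the moment, N m.
- robot.read_grip_width(): opening from 0.0 (shut) to 1.0 (fully open).
- robot.read_finger_force(): force on a finger pad.
Only numpy, scipy, OpenCV 4.12 (cv2) and the standard library are available. Lean on these libraries where they do the work, as an engineer would, in place of code of your own. Each camera call takes 0.05 s, during which the arm holds its last target. There are 200 camera calls.

## Working session

There is one attempt and no reset: what is moved stays moved. The work goes in short steps, each a Python script; the robot and the scene stay as the last script left them, time stands still between calls to the robot, and variables do not carry over. Pictures are saved under pics/ and viewed, at most 14 in all, crops included, and the job is handed in when it is done.

```bash
ls; mkdir -p pics; python3 - <<'E'
from rig import robot
import cv2,numpy as np
for n in("top","side"):
    im,d=robot.grab_frame(n); cv2.imwrite(f"pics/{n}0.png",cv2.resize(im[:,:,::-1],(768,576),interpolation=cv2.INTER_CUBIC)); np.savez(f"{n}0.npz",im=im,d=d)
    print(n,robot.camera_info(n),(d>0).mean(),np.percentile(d[d>0],[1,50,99]))
print(robot.read_t(),robot.read_tcp_rot())
E
```

```text
pics
top {'vfov': 50.83611579626242, 'cx': 257.92253793780907, 'cy': 188.73555776628118, 'view': array([[ 0.00815482, -0.99994665,  0.00634071, -0.00939303],
       [-0.99704599, -0.00861513, -0.07632221,  0.53643711],
       [ 0.07637277, -0.00569959, -0.99706304,  1.02554171],
       [ 0.        ,  0.        ,  0.        ,  1.        ]])} 0.9960784912109375 [1.02196494 1.06355309 1.88923234]
side {'vfov': 49.559067244593045, 'cx': 258.30462457726895, 'cy': 185.98248253060683, 'view': array([[ 0.80788735, -0.58925156,  0.0100318 , -0.43776752],
       [-0.28200601, -0.40147629, -0.87137214,  0.20821171],
       [ 0.51748492,  0.7011415 , -0.49052009,  0.89138825],
       [ 0.        ,  0.        ,  0.        ,  1.        ]])} 0.9959462483723959 [0.69388641 1.21757865 3.54810314]
0.1 [[ 9.31257493e-01 -3.64361516e-01 -4.09475774e-04]
 [-3.64361716e-01 -9.31256371e-01 -1.45318005e-03]
 [ 1.48155964e-04  1.50248211e-03 -9.99998860e-01]]
```

View pics/top0.png

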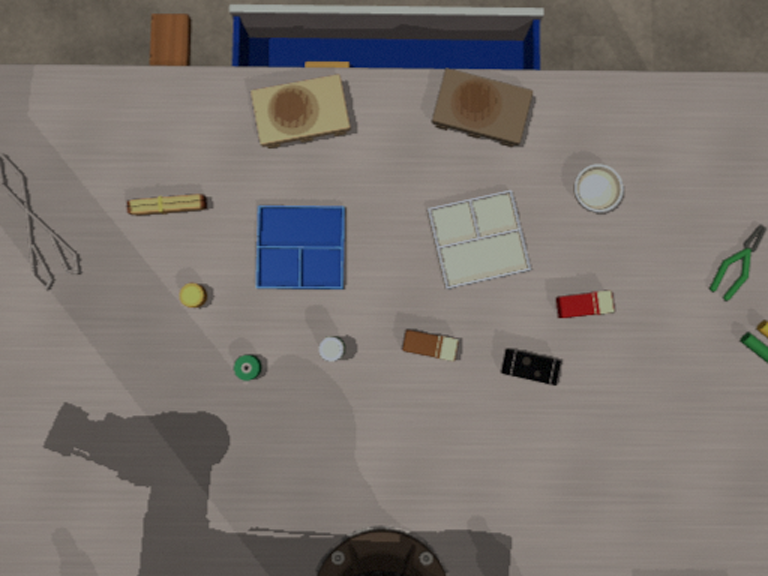

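View pics/side0.png

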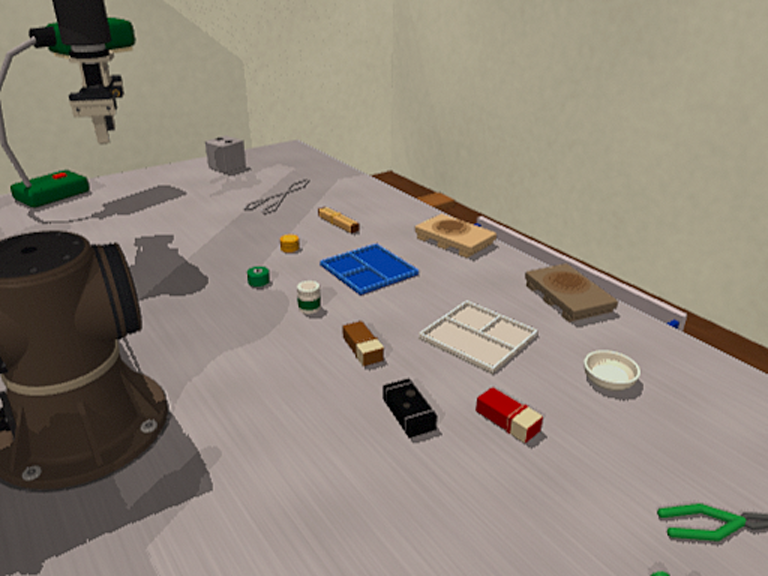

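The top view (768 px wide) shows the blue tray at (300,247) with its long compartment on the far side. The white tray is at (480,239), with its long compartment on the near side and turned by about 190°. The pieces are the tin (192,295), wheel (247,368), flux (332,348), tripoli (431,345), charcoal (531,366), rouge (585,304), dish (598,188) and clamp (167,204). The side view shows the same layout with every piece upright.

```bash
cat > vis.py <<'E'
import numpy as np, cv2
from rig import robot
def cam(n):
    c=robot.camera_info(n); return 192/np.tan(np.radians(c["vfov"]/2)),c["cx"],c["cy"],np.array(c["view"])
def ray(n,px,z):
    "pixels (N,2) col,row -> world points on plane z"
    f,cx,cy,V=cam(n); px=np.atleast_2d(px).astype(float)
    d=np.c_[(px[:,0]-cx)/f,(px[:,1]-cy)/f,np.ones(len(px))]@V[:3,:3]
    o=-V[:3,:3].T@V[:3,3]
    return o+d*((z-o[2])/d[:,2])[:,None]
def cloud(n,d):
    f,cx,cy,V=cam(n); v,u=np.mgrid[:384,:512]
    P=np.stack([(u-cx)/f*d,(v-cy)/f*d,d],-1)
    return (P-V[:3,3])@V[:3,:3]
E
python3 - <<'E'
from vis import *
for n in("top","side"):
    z=np.load(f"{n}0.npz"); im,d=z["im"],z["d"]; W=cloud(n,d)
    hsv=cv2.cvtColor(im,cv2.COLOR_RGB2HSV)
    t=(abs(W[...,2])<.006)&(W[...,0]>.3)&(W[...,0]<.8)&(abs(W[...,1])<.4)
    print(n,"table z",W[t][:,2].mean(),W[t][:,2].std())
    m=((W[...,2]>.017)&(W[...,0]>.25)&(W[...,0]<.78)&(abs(W[...,1])<.48)&(d>0)).astype(np.uint8)
    k,L,S,C=cv2.connectedComponentsWithStats(m)
    for i in range(1,k):
        if S[i,4]<60: continue
        q=L==i; h=np.percentile(W[q][:,2],90)
        tq=(q&(W[...,2]>h-.005)).astype(np.uint8)
        pts=np.argwhere(tq)[:,::-1]
        w=ray(n,pts,h)[:,:2]
        (c,s,a)=cv2.minAreaRect((w*1000).astype(np.float32))
        print(S[i,4],np.round(C[i]*1.5),"h %.3f"%h,"rect",np.round(c,1),np.round(s,1),round(a,1),"mean",np.round(w.mean(0)*1000,1),"hsv",np.median(hsv[q],0))
    for nm,mm in(("blue",(hsv[...,0]>105)&(hsv[...,0]<130)&(hsv[...,1]>140)),("white",(hsv[...,1]<60)&(hsv[...,2]>150))):
        mm=mm&(W[...,0]>.35)&(W[...,0]<.75)&(abs(W[...,1])<.3)
        cs,_=cv2.findContours(mm.astype(np.uint8),cv2.RETR_EXTERNAL,cv2.CHAIN_APPROX_NONE)
        c=max(cs,key=cv2.contourArea)[:,0]
        w=(ray(n,c,.012)[:,:2]*1000).astype(np.float32); print(nm,cv2.minAreaRect(w),c.mean(0)*1.5)
E
```

```text
top table z 7.059944920192713e-05 0.0022000843475177287
254 [600. 186.] h 0.027 rect [ 707.3 -370.4] [81.1 82.6] 89.1 mean [ 707.6 -372.2] hsv [ 30.  10. 144.]
492 [164. 203.] h 0.024 rect [671.5 382.1] [ 26.1 133.5] 5.4 mean [671.9 382.6] hsv [ 25. 100. 154.]
219 [191. 294.] h 0.028 rect [513.2 330.7] [39.8 39.5] 80.5 mean [513.2 330.2] hsv [ 29. 119. 159.]
541 [585. 303.] h 0.030 rect [ 504.  -344.6] [39.  91.1] 7.4 mean [ 504.  -345.6] hsv [  1. 207. 133.]
537 [429. 344.] h 0.030 rect [432.2 -77.6] [91.2 38.3] 79.2 mean [431.8 -78.4] hsv [ 13. 155. 108.]
232 [331. 348.] h 0.050 rect [425.2  89. ] [38.9 38.5] 45.7 mean [425.3  89.3] hsv [ 78.   9. 165.]
631 [531. 366.] h 0.030 rect [ 396.6 -250.2] [91.6 43.7] 78.0 mean [ 396.7 -249.8] hsv [50. 51. 11.]
239 [246. 367.] h 0.027 rect [391.8 234. ] [39.7 42.6] 45.9 mean [391.3 233.5] hsv [ 72. 155. 114.]
blue ((598.5427856445312, 147.45660400390625), (142.5662841796875, 147.24623107910156), 0.5413951873779297) [300.64976959 247.42396313]
white ((614.6494140625, -165.00247192382812), (138.6470489501953, 148.02923583984375), 13.191912651
[... 465 characters left out ...]
 83.1] hsv [ 20.  47. 154.]
413 [363. 339.] h 0.031 rect [428.7 -84.4] [94.2 41.2] 79.6 mean [427.4 -85.9] hsv [ 14. 207. 121.]
357 [612. 367.] h 0.028 rect [ 703.2 -374.4] [88.2 83.6] 8.4 mean [ 703.3 -375.3] hsv [ 21.  37. 179.]
701 [410. 403.] h 0.030 rect [ 393.2 -256. ] [95.5 45.7] 77.4 mean [ 392.5 -257.8] hsv [30. 59. 10.]
687 [510. 410.] h 0.030 rect [ 501.  -350.9] [43.6 92.2] 6.2 mean [ 500.2 -352.9] hsv [  0. 255. 163.]
blue ((593.352783203125, 136.62716674804688), (152.02622985839844, 161.52099609375), 0.0959288477897644) [368.50729927 268.04014599]
white ((539.64697265625, -12.49176025390625), (595.7117309570312, 395.6377258300781), 89.74198150634766) [389.78254438 329.69822485]
```

```bash
cat > pp.py <<'E'
from vis import *
TR={"blue":(np.array([.5985,.1475]),np.radians(.5)),"white":(np.array([.6146,-.165]),np.radians(193.2))}
def R(a):
    y=np.array([np.cos(a),np.sin(a),0]); z=np.array([0,0,-1.]); return np.c_[np.cross(y,z),y,z]
def intray(t,p):
    o,a=TR[t]; c,s=np.cos(a),np.sin(a); return o+np.array([[c,-s],[s,c]])@p
def near(a,b): return b+(a-b+np.pi/2)%np.pi-np.pi/2   # a modulo half turn, nearest to b
HOV=.15
def pickplace(name,xy,yaw,w,tip,tray,p,pyaw,up=HOV):
    """grasp at xy (closing axis yaw, width w, finger tip height tip), set at tray point p (closing axis pyaw)"""
    y=robot.read_tcp_rot()[:,1]; yaw=near(yaw,np.arctan2(y[1],y[0])); pyaw=near(pyaw,yaw)
    q=intray(tray,np.array(p))
    robot.move_gripper(1.0)
    robot.goto([*xy,up],R(yaw)); robot.servo_line([*xy,tip],speed=.15)
    robot.move_gripper(0.0); gw=robot.read_grip_width()*88
    robot.servo_line([*xy,up],speed=.15)
    print(name,"grip mm %.1f -> %.1f force %.1f"%(gw,robot.read_grip_width()*88,robot.read_finger_force()))
    if abs(gw-w*1000)>6: print("BAD GRASP"); return False
    robot.goto([*q,up],R(pyaw)); robot.servo_line([*q,tip+.03],speed=.2); robot.servo_line([*q,tip+.005],speed=.04)
    f=robot.read_force(); robot.move_gripper((w*1000+11)/88); robot.servo_line([*q,up],speed=.2)
    print("t %.1f"%robot.read_t(),"force",np.round(f,1),np.round(robot.read_position(),3)); return True
E
python3 - <<'E'
from pp import *
B=np.pi/2+TR["blue"][1]
pickplace("tin",[.5132,.3302],B,.042,.012,"blue",[-.039,.042],B)
for n in("top","side"):
    im,d=robot.grab_frame(n); cv2.imwrite(f"pics/{n}1.png",im[:,:,::-1])
E
python3 -c "
import cv2,numpy as np
a=cv2.imread('pics/top1.png')[90:290,60:360];b=cv2.imread('pics/side1.png')[80:320,130:430]
cv2.imwrite('pics/c1.png',np.hstack([cv2.resize(a,(400,267)),cv2.resize(b,(334,267))]))"
```

```text
tin grip mm 41.6 -> 41.7 force 30.0
t 8.2 force [-0.4 -0.1 -0.1] [0.558 0.189 0.149]
```

View pics/c1.png

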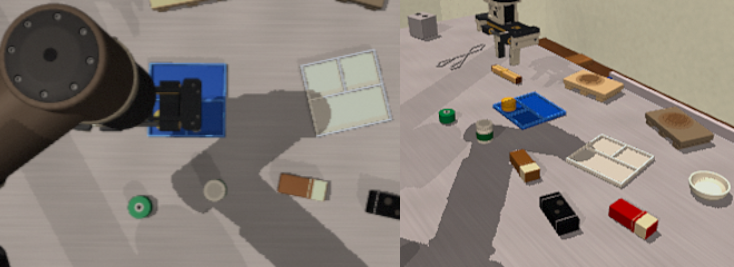

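In the left half of the crop, the gripper hovers over the blue tray at (185,100). In the right half, the tin sits in the blue tray's left-hand square at (508,104), and the other pieces haven't moved. Next come the flux and the charcoal.

```bash
python3 - <<'E'
from pp import *
B=np.pi/2+TR["blue"][1]
ok=pickplace("flux",[.4252,.089],B,.042,.020,"blue",[-.039,-.042],B) and \
 pickplace("charcoal",[.3966,-.250],np.radians(-12),.044,.012,"blue",[.038,0],TR["blue"][1])
im,d=robot.grab_frame("side"); cv2.imwrite("pics/side2.png",cv2.resize(im[100:320,130:430,::-1],(600,440)))
E
```

```text
flux grip mm 41.6 -> 41.4 force 30.0
t 15.9 force [-0.  -0.2 -0.5] [0.559 0.105 0.149]Traceback (most recent call last):
  File "<stdin>", line 4, in <module>
  File "pp.py", line 14, in pickplace
    robot.goto([*xy,up],R(yaw)); robot.servo_line([*xy,tip],speed=.15)
    ~~~~~~~~~~^^^^^^^^^^^^^^^^^
rig.Unreachable: the arm cannot take that pose within its joint ranges
```

```bash
python3 - <<'E'
from pp import *
print(np.round(robot.read_qpos(),1))
for n,xy,a in(("char",[.3966,-.25],-12),("rouge",[.504,-.345],7.4),("bl",intray("blue",[.038,0]),.5),("wh",intray("white",[.038,0]),13.2),("wheel",[.3916,.2337],103),("whs",intray("white",[-.039,-.042]),103)):
  for k in(0,180):
    for z in(.15,.012):
        q=robot.ik([*xy,z],R(np.radians(a+k))); print(n,a+k,z,None if q is None else np.round(q,0))
im,d=robot.grab_frame("side"); cv2.imwrite("pics/side2.png",cv2.resize(im[100:320,130:430,::-1],(600,440)))
E
```

```text
[ 30.3  14.3 -18.9   0.  -56.8  60.2]
char -12 0.15 None
char -12 0.012 None
char 168 0.15 [ -8.   5. -31.   0. -54.  -4.]
char 168 0.012 [ -8.  16. -40.   0. -34.  -4.]
rouge 7.4 0.15 [ -16.   18.  -14.    0.  -58. -157.]
rouge 7.4 0.012 [ -16.   27.  -21.    0.  -42. -157.]
rouge 187.4 0.15 [-16.  18. -14.   0. -58.  23.]
rouge 187.4 0.012 [-16.  27. -21.   0. -42.  23.]
bl 0.5 0.15 [ 30.  22.  -8.   0. -60. 150.]
bl 0.5 0.012 [ 30.  30. -16.   0. -45. 150.]
bl 180.5 0.15 [ 30.  22.  -8.   0. -60. -30.]
bl 180.5 0.012 [ 30.  30. -16.   0. -45. -30.]
wh 13.2 0.15 [   2.   17.  -15.    0.  -58. -169.]
wh 13.2 0.012 [   2.   26.  -22.    0.  -41. -169.]
wh 193.2 0.15 [  2.  17. -15.   0. -58.  11.]
wh 193.2 0.012 [  2.  26. -22.   0. -41.  11.]
wheel 103 0.15 [  56.    4.  -32.    0.  -54. -133.]
wheel 103 0.012 [  56.   15.  -41.   -0.  -33. -133.]
wheel 283 0.15 [ 56.   4. -32.   0. -54.  47.]
wheel 283 0.012 [ 56.  15. -41.   0. -33.  47.]
whs 103 0.15 [  7.  22.  -8.   0. -60. -84.]
whs 103 0.012 [  7.  30. -16.   0. -45. -84.]
whs 283 0.15 [  7.  22.  -8.   0. -60.  96.]
whs 283 0.012 [  7.  30. -16.   0. -45.  96.]
```

View pics/side2.png

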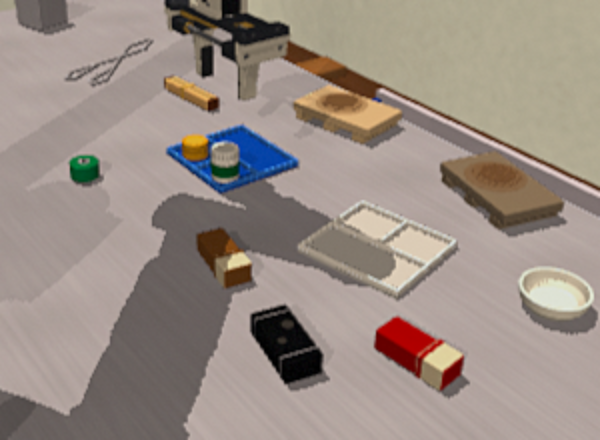

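The crop shows the tin at (195,147) and the flux at (225,160), each upright in its own square. The other pieces haven't moved. The charcoal pick only needs the half-turn-equivalent yaw.

```bash
sed -i 's/    y=robot.read_tcp_rot.*/    yaw=near(yaw,np.pi); pyaw=near(pyaw,yaw)/' pp.py; python3 - <<'E'
from pp import *
W=TR["white"][1]
ok=pickplace("charcoal",[.3966,-.250],np.radians(-12),.044,.012,"blue",[.038,0],TR["blue"][1]) and \
 pickplace("rouge",[.504,-.3448],np.radians(7.4),.038,.012,"white",[.038,0],W) and \
 pickplace("wheel",[.3916,.2337],W+np.pi/2,.044,.012,"white",[-.039,-.042],W+np.pi/2)
robot.movej([85.147,20.546,.682,0,-70.136,-16.507]); robot.dwell(.3)
for n in("top","side"):
    im,d=robot.grab_frame(n); np.savez(f"{n}3.npz",im=im,d=d)
    c=im[100:260,130:430] if n=="top" else im[100:320,130:430]
    cv2.imwrite(f"pics/{n}3.png",cv2.resize(c[:,:,::-1],None,fx=2.5,fy=2.5,interpolation=cv2.INTER_CUBIC))
print(robot.read_t(),robot.read_force())
E
```

```text
charcoal grip mm 43.8 -> 43.9 force 30.0
t 25.8 force [ 0.2 -0.5 -0.6] [0.636 0.148 0.149]
rouge grip mm 37.7 -> 38.1 force 30.0
t 34.9 force [ 1.2  0.4 -0.6] [ 0.577 -0.174  0.149]
wheel grip mm 43.2 -> 43.2 force 30.0
t 45.2 force [ 0.2  0.3 -1.2] [ 0.642 -0.115  0.149]
48.55 [-0.93763207  0.18249033 -1.19140844]
```

View pics/top3.png

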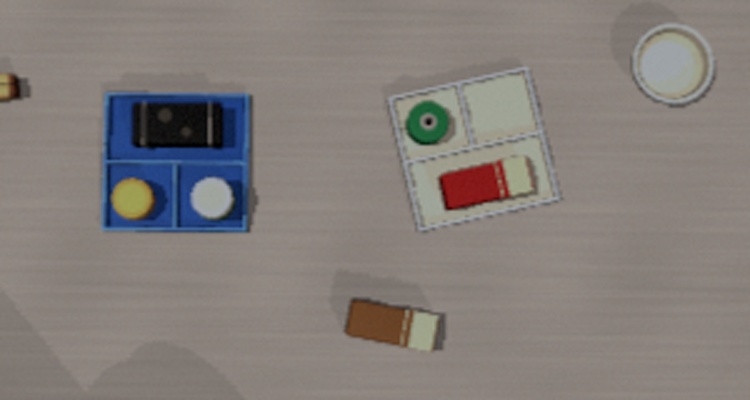

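View pics/side3.png

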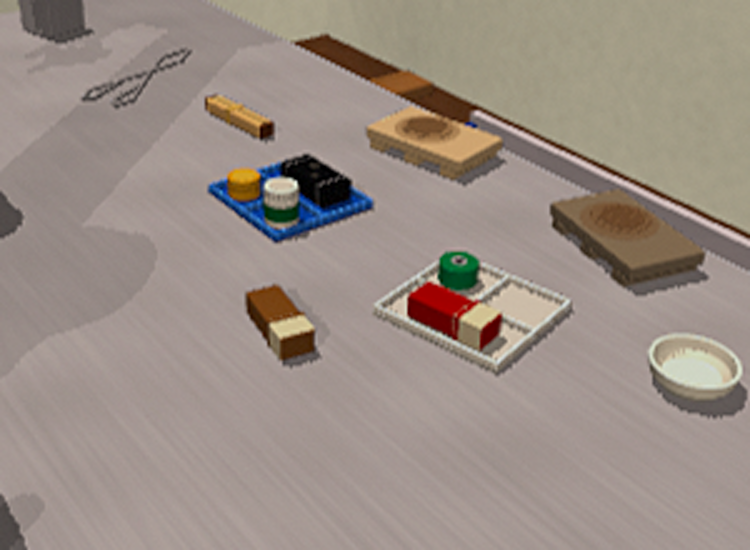

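All five pieces sit in their compartments in both views: wheel (428,122), rouge (487,182), charcoal (178,124), tin (132,198) and flux (212,198). The wheel is near its corner, so I'll check the numbers.

```bash
python3 - <<'E'
from pp import *
z=np.load("top3.npz"); im,d=z["im"],z["d"]; W=cloud("top",d); hsv=cv2.cvtColor(im,cv2.COLOR_RGB2HSV)
# white tray: bright/low-saturation or raised pixels in its region, hull includes contents
reg=(abs(W[...,0]-.615)<.11)&(abs(W[...,1]+.165)<.11)
print("table v",np.median(hsv[...,2][reg&(abs(W[...,2])<.002)]))
R0=lambda m:cv2.minAreaRect((ray("top",np.argwhere(m)[:,::-1],.012)[:,:2]*1000).astype(np.float32))
h=cv2.medianBlur(W[...,2].astype(np.float32),3)
print("white by height",R0(cv2.morphologyEx((reg&(h>.0045)).astype(np.uint8),cv2.MORPH_OPEN,np.ones((3,3)))>0))
blue=(hsv[...,0]>105)&(hsv[...,0]<130)&(hsv[...,1]>140)&(W[...,0]<.72)&(abs(W[...,1]-.15)<.12)
print("blue",R0(blue))
m=((W[...,2]>.022)&(W[...,0]>.5)&(W[...,0]<.72)&(W[...,1]<.26)&(W[...,1]>-.27)).astype(np.uint8)
k,L,S,C=cv2.connectedComponentsWithStats(m)
for i in range(1,k):
    if S[i,4]<60: continue
    q=L==i; hh=np.percentile(W[q][:,2],90); tq=q&(W[...,2]>hh-.005)
    c,s,a=cv2.minAreaRect((ray("top",np.argwhere(tq)[:,::-1],hh)[:,:2]*1000).astype(np.float32))
    o,al=TR["blue" if c[1]>0 else "white"]; e=np.array(c)/1000-o
    print("centre",np.round(c),np.round(s),round(a,1),"top z med %.4f"%np.median(W[tq][:,2]),"in tray mm",np.round(1000*np.array([[np.cos(al),np.sin(al)],[-np.sin(al),np.cos(al)]])@e,1))
E
```

```text
table v 140.0
white by height ((617.4304809570312, -163.211181640625), (145.725341796875, 152.98269653320312), 13.200154304504395)
blue ((598.5431518554688, 147.42233276367188), (142.5662841796875, 147.31480407714844), 0.5413951873779297)
centre [638. 146.] [44. 90.] 0.9 top z med 0.0322 in tray mm [39.1 -1.6]
centre [ 642. -114.] [41. 41.] 56.8 top z med 0.0288 in tray mm [-38.3 -43.6]
centre [ 579. -174.] [39. 91.] 13.8 top z med 0.0320 in tray mm [36.7  0.9]
centre [560. 190.] [39. 41.] 0.5 top z med 0.0301 in tray mm [-37.9  42.8]
centre [559. 106.] [39. 38.] 64.5 top z med 0.0521 in tray mm [-40.2 -41.5]
```

Every piece is within tolerance. The top heights match underside-on-floor, and the trays haven't moved.

```bash
python3 -c "
from rig import robot
print(robot.job_done(),robot.read_t())"
```

```text
the job is handed in; nothing more can be done
the job is handed in; nothing more can be done
```

Both kits are made up and handed in after about 49 s on the robot's clock; my last camera check had every piece upright on its compartment floor, within tolerance, and the trays where they were, but the hand-in call gave no verdict.

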